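Hold the vial shaker's sprung hood at its safety-switch check mark

ROBOT

A 6-joint arm with a two-finger parallel gripper is mounted at the origin on a cart in front of the work surface, level with it; the furniture and walls round the work are solid. World frame = base frame: x ahead of the robot, y to its left, z up, the work surface at z = 0. Lengths are in m, angles in rad, forces in N, time in s.
With the tool pointing down it reaches from about 0.35 to 0.725 m from the base axis. Payload 4.3 kg.
Tool frame: the origin (TCP) lies at the very end of the fingers, on their centre line; the grasp point (between the pads) lies 19 mm behind it; z points along the fingers, y is the line along which they close (so a half turn about z gives the same grasp; the last joint's range is limited). The gripper opens to 85 mm and grips with 20 to 120 N. Pads are 22 mm wide; open, the fingers measure 114 mm over their backs; the gripper's body (76 mm by 85 mm) begins 54 mm behind the grasp point. The pads swing forward as they close: fully open they stand 13 mm farther back than shut.
Start: joints at [1.212, 0.377, 0.081, 1.274, 0, 1.46], TCP at [0.142, 0.557, 0.231] pointing down, gripper open.
Joint ranges: [-2.72, 2.72], [-0.84, 1.66], [-1.02, 1.22], [-1.77, 2.12], [-1.37, 1.28], [-3.14, 3.14]. Speed limits (rad/s): [2.57, 2.57, 3.14, 3.14, 3.14, 3.14].

INTERFACE

Orientations are given as a rotation vector (axis times angle).
In Python, from cell import r gives the robot as it stands.
- The arm moves only by the shell command python3 -m crank 'ROWS'. ROWS is JSON, a list of rows, each a list of 7 numbers: the shift along the tool's x, y, z in mm, then the turn, a rotation vector about the tool's x, y, z in degrees, then the gripper command: -1 is fully open, 1 is shut, values between are in proportion. A call has 1 to 5 rows; each row is the pose to reach, as a shift and turn from the pose commanded when the call began, along the tool's axes at that moment; what a row does not reach only later rows make up. A row lasts 1/12 s, in which the tool goes at most 41.7 mm and 7.16 degrees, less where a joint would pass 70% of its speed; a pose out of reach is approached as far as the arm can. A call with a gripper value outside its range is refused whole. The fingers move at their own pace and stop on an object; the grip force is fixed at half the most. Time passes only in rows, so rows that repeat a pose let the fingers close. It gives the time, the measured TCP pose, the force, the opening and the grip force at its end, in the units of the state.
- r.state(): the state, without advancing time (a new reading comes with each control period).
- r.camera(name): name is "scene" or "top" or "wrist"; returns (picture, depth): 480x640x3 uint8, blue, green, red; 480x640 float32, m along the optical axis (not along the pixel's ray), 0 where there is no reading.
- r.calibration(name): a dict with "intrinsics" (3x3 intrinsics, pixels), "R" (3x3) and "t" (3): a world point X has camera coordinates R X + t. Camera axes: x right, y down, z forward; pixel columns grow to the right and rows downward; lengths in m; the calibration is good to about 2 mm. A picture is of the moment at which its call begins: read the wrist's pose just before it. calibration takes no time and is no camera call; for the wrist camera it gives the pose at the moment of the call.
- r.close_job(): hands the job in; it is judged then, once.
Trained networks look in the newest picture that a camera, given by its name, has taken for a name from the list of things; names that differ only in an ending like _2 or _b are one class to them, and where a whole thing is asked for, a point or a joint stands for the part that bears it (a point fixed in the world has none). Each returns a list of dicts, best first, with "score" (0 to 1); they miss things now and then, are a little off and sometimes report something else, mostly with a low value. They report only what shows in the picture. A call takes as long as a camera call. They do not tell look-alikes from the thing itself.
- r.spot_in(camera, label): "point" ([x, y, z] in m, in world coordinates, good to about 4 mm: the middle of the surface that is visible of it).
The state is a dict: "time_s": time; "joint_positions": joint angles; "qvel": joint speeds; "joint_efforts": joint torques, N m; "position": TCP position; "tcp_rot": TCP orientation; "force": force on the tool from outside, world axes, zero at the start; "ft_torque": the same for the moment, N m; "grip_width": finger opening in m; "grasp_force": force on a finger pad.
Only numpy, scipy, OpenCV 4.12 (cv2) and the standard library are available. Lean on these libraries where they do the work, as an engineer would, in place of code of your own. Each camera call takes 0.05 s, during which the arm holds its last target. There are 200 camera calls.

TASK

The safety switch of the vial shaker's hood is due for its check. Lift the red lock block straight up off the quadrant plate, out of its spring catch, and set it down on the open bench without dropping it; then raise the sprung hood by its bar handle until the yellow pointer stands at the green index on the quadrant, and keep holding it there: the job finishes with the hood held still at the index, because it would spring shut if let go. Leave the green index where it is set, do not force the hood against its lock, and do not disturb the other things on the bench.

Things in the scene. Friction and masses are not known exactly. Their poses are not given: they have to be found in the camera images.
- shaker: vial shaker, fixed: white housing 140 mm deep (x), 188 wide (y), 72 high, 114 with its clear hood. Origin under its middle, on the bench; x points to its back, y to its left, z up. At its right side (-y) stands an aluminium quadrant plate 6 mm thick, radius 78 mm about the hood's hinge line, crown 154 mm above the bench.
- seat (a point): where the lock block's origin is when seated: 55 mm behind and 97 mm right of the shaker's origin, 130 mm above the bench; axes as the shaker's. A spring leaf on the right holds the block down: pulling straight up takes about 8 to 15 N over the first 10 mm, then it is loose; its feet are clear of the plate after 20 mm.
- lock_block: red lock block, 60 g, 67 mm high: a saddle 18 mm (x) by 21.5 (y) whose feet straddle the quadrant in a notch at its crown and block the pointer, so the hood is locked. Its grip tab, 24 mm (x) by 12 (y), from 26 to 67 mm above the origin, centred 2 mm to -y: pinch it along y. Origin in its slot's middle at the feet's underside; axes as the shaker's when seated. On the bench it may stand or lie.
- hood (a joint): hood angle in rad about the hinge line: 0 shut, grows as the front rises, stop at 1.25. A spring and its weight pull it shut: 4 N at the handle (shut) to 10 N (1 rad), square to the arc, hold it. With the lock block seated it moves only about 0.1.
- hood_hinge_line (a point): middle of the hood's hinge line, which runs along the shaker's y; 55 mm behind the shaker's origin, 76 mm above the bench
- hood_grip (a point): middle of the hood's handle, a dark round steel bar 12 mm thick, 94 long along the shaker's y, 45 in front of the hood. Shut, it is 165 mm in front of the hinge line and 10 mm above it (86 above the bench); it turns with the hood about the hinge line. Pinch it from above along the shaker's x; it can turn between the fingers.
- pointer_tip (a point): tip of the yellow pointer on the right of the hood, in the quadrant's mid-plane on its rim, 78 mm from the hinge line. It leans 0.235 rad forward of upright when shut and swings backward as the hood rises.
- index_mark (a point): middle of the green index clamp (10 mm wide along the rim) on the quadrant's rim, in the same plane and at the same 78 mm radius as the pointer tip: the pointer stands at the index when the two points meet
- index (a joint): setting of the green index, rad: the pointer meets it when the hood angle is 0.65 plus this value. Held by friction; set differently each time; to be left alone.
- crucible_0: lidded white porcelain crucible, 45 mm wide, 47 mm high; origin at the middle of its underside; a bystander, leave alone
- crucible_1: lidded white porcelain crucible, 45 mm wide, 47 mm high; origin at the middle of its underside; a bystander, leave alone
- crucible_2: open white porcelain crucible, 44 mm wide, 36 mm high; origin at the middle of its underside; a bystander, leave alone
- sample_tin_4: round lidded aluminium tin, 58 mm wide, 34 mm high; origin at the middle of its underside; a bystander, leave alone
- timer: white timer, 62 x 62 x 19 mm; origin at the middle of its underside; a bystander, leave alone
- blue_carton: blue carton, 47 x 110 x 35 mm; origin at the middle of its underside; a bystander, leave alone
Things that resemble listed ones, but are neither listed nor needed, are in the scene too. There is more than one size of the lock_block; the one meant has the size given above.

How it is judged:
On the way, in this order (a step that is already met when the one before it is completed fails the run):
1. the lock block is lifted up off the quadrant (30 mm or more) with the hood shut (z of lock_block in the frame of seat above 0.03 m and contact force between the fingers and lock_block above 0.3 N and value of joint hood below 0.12 rad), for 0.1 s.
2. the lock block rests on the bench, let go, with the hood still shut (height (world z) of lock_block between -0.01 and 0.03 m and linear speed of lock_block below 0.03 m/s and contact force between the fingers and lock_block below 0.05 N and contact force between lock_block and shaker below 0.1 N and value of joint hood below 0.12 rad), for 0.2 s.
At the end, for the whole second after the job is handed in: The robot's fingers hold the hood (2 N or more) still (under 0.08 rad/s) with the pointer tip within 5 mm of the index mark; the lock block rests on the bench (origin below 30 mm, slower than 0.03 m/s), touched neither by the fingers nor by the shaker (distance between pointer_tip and index_mark below 0.005 m and velocity of joint hood between -0.08 and 0.08 rad/s and contact force between the fingers and shaker above 2 N and height (world z) of lock_block between -0.01 and 0.03 m and linear speed of lock_block below 0.03 m/s and contact force between the fingers and lock_block below 0.05 N and contact force between lock_block and shaker below 0.1 N); the arm keeps its last pose, push and grip.
It fails at once if the hood is forced more than 0.15 rad open while the lock block is still seated (value of joint hood above 0.15 rad and distance between lock_block and seat below 0.02 m).
It fails at once if the lock block is dropped or thrown (moves faster than 0.9 m/s outside the fingers) (linear speed of lock_block above 0.9 m/s and contact force between the fingers and lock_block below 0.05 N).
It fails at once if the green index is shifted by more than 4 mm (distance of index_mark from where it was at the start of the episode above 0.004 m).
It fails at once if a bystander is moved by more than 30 mm (distance of any of crucible_0, crucible_1, crucible_2, sample_tin_4, timer, blue_carton from where it was at the start of the episode above 0.03 m).
It also fails if it takes over 54 s, if anything falls off the work surface, if the arm or the gripper's body presses on something with over 40 N, if the wrist force passes 120 N, or if a joint passes its speed limit or range.

## Working session

There is one attempt and no reset: what is moved stays moved. The work goes in short steps, Python scripts to look and compute and a shell command to move; the robot and the scene stay as the last step left them, time stands still between calls to the robot, and variables do not carry over. Pictures are saved under pics/ and viewed, at most 10 in all, crops included, and the job is handed in when it is done.

```bash
mkdir -p pics; ls
python3 - <<'E'
from cell import r
import cv2
s=r.state();print(s['time_s'],s['position'],s['tcp_rot'],s['grip_width'])
for c in ['scene','top']:
    im,d=r.camera(c);cv2.imwrite(f'pics/{c}0.png',im)
    k=r.calibration(c);print(c,k['intrinsics'][0][0],k['t'])
    for l in ['shaker','lock_block','hood_grip','index_mark','pointer_tip','crucible_0','sample_tin_4','timer','blue_carton']:
        print(l,[( [round(float(v),3) for v in q['point']],round(q['score'],2)) for q in r.spot_in(c,l)][:4])
E
```

```text
pics
0.0 [0.1413365  0.5566781  0.23034191] [-0.38971303 -3.11686203  0.00314791] 0.08554145179864774
scene 447.53231810125277 [0.48195409 0.21109578 1.07563596]
shaker [([0.504, 0.259, 0.115], 0.69), ([0.512, 0.279, 0.091], 0.68)]
lock_block [([0.559, 0.384, 0.052], 0.75), ([0.574, 0.121, 0.168], 0.56)]
hood_grip [([0.505, 0.255, 0.117], 0.8)]
index_mark []
pointer_tip [([0.505, 0.258, 0.112], 0.75), ([0.511, 0.274, 0.097], 0.31)]
crucible_0 [([0.512, 0.278, 0.096], 0.35)]
sample_tin_4 [([0.405, -0.333, 0.025], 0.61), ([0.521, -0.287, 0.028], 0.41)]
timer [([0.519, 0.507, 0.019], 0.77)]
blue_carton []
top 550.8691513295024 [0.10134123 0.52068891 1.41003189]
shaker [([0.512, 0.211, 0.117], 0.93), ([0.571, 0.117, 0.184], 0.39)]
lock_block [([0.563, 0.369, 0.068], 0.79), ([0.569, 0.117, 0.184], 0.66)]
hood_grip [([0.514, 0.215, 0.113], 0.74)]
index_mark []
pointer_tip [([0.513, 0.217, 0.112], 0.73)]
crucible_0 [([0.474, -0.264, 0.037], 0.64), ([0.516, -0.305, 0.021], 0.55), ([0.534, -0.225, 0.04], 0.46)]
sample_tin_4 [([0.511, 0.216, 0.114], 0.72), ([0.533, 0.603, 0.033], 0.34), ([0.517, -0.305, 0.021], 0.19)]
timer [([0.52, 0.498, 0.019], 0.94), ([0.507, 0.215, 0.113], 0.3)]
blue_carton [([0.535, 0.601, 0.038], 0.82)]
```

View pics/scene0.png

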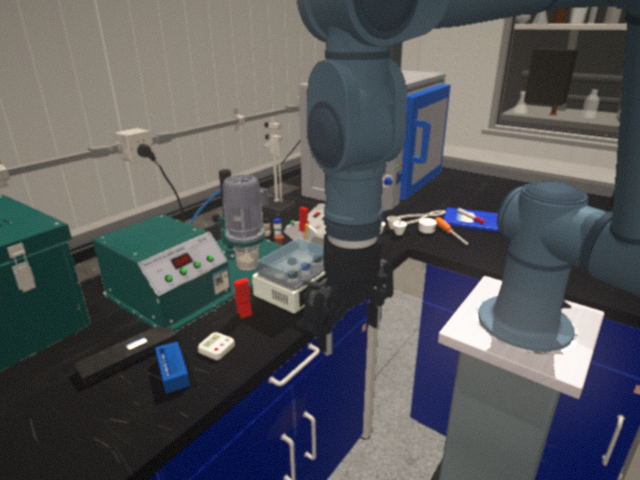

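View pics/top0.png

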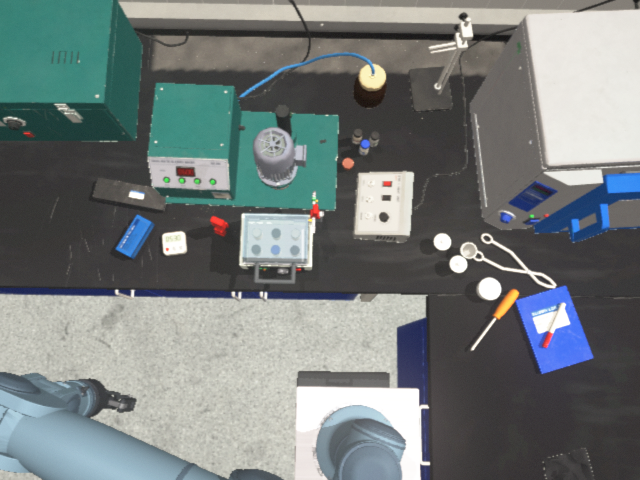

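The scene view shows the shaker at about (290,275) and a red look-alike standing on the bench at (243,298). In the top view the shaker is at (276,241), its bar at (275,280), the seated red lock at (315,210) and the look-alike at (218,227). The bench to the right front, around (350,265), is free.

```bash
cat > h.py <<'E'
from cell import r
import cv2, numpy as np
from scipy.spatial.transform import Rotation as Ro
def cloud(c):
    k=r.calibration(c); im,d=r.camera(c)
    K,R,t=np.array(k['intrinsics']),np.array(k['R']),np.array(k['t'])
    v,u=np.mgrid[0:480,0:640]
    P=np.stack([(u-K[0,2])/K[0,0]*d,(v-K[1,2])/K[1,1]*d,d],-1)
    W=(P-t)@R; W[d<=0]=np.nan
    return im,W,(K,R,t)
def proj(k,X):
    K,R,t=k; p=K@(R@np.array(X)+t); return p[:2]/p[2]
def delta(target,yaw=None):
    """tool-frame mm shift to world target; yaw (deg) turn so tool y is along world yaw axis"""
    s=r.state(); T=Ro.from_rotvec(s['tcp_rot'])
    out=np.round(T.inv().apply(np.array(target)-s['position'])*1000,1)
    return out
def goalrot(yaxis_deg,flip=1):
    s=r.state(); T=Ro.from_rotvec(s['tcp_rot'])
    a=np.radians(yaxis_deg); y=np.array([np.cos(a),np.sin(a),0]); z=np.array([0,0,-1.]); x=np.cross(y,z)
    return np.round(np.degrees((T.inv()*Ro.from_matrix(np.stack([x,y,z],1))).as_rotvec()),1)
E
python3 - <<'E'
from h import *
im,W,k=cloud('top')
x,y,z=W[...,0],W[...,1],W[...,2]
box=(x>.38)&(x<.64)&(y>.08)&(y<.33)
for lo,hi,n in [(.1,.13,'hood'),(.06,.13,'all'),(.05,.098,'low')]:
    m=box&(z>lo)&(z<hi); n2=cv2.connectedComponentsWithStats(m.astype(np.uint8))
    i=1+np.argmax(n2[2][1:,4]); m=n2[1]==i
    print(n,m.sum(),cv2.minAreaRect((W[m][:,:2]*1000).astype(np.float32)),np.median(z[m]))
hsv=cv2.cvtColor(im,cv2.COLOR_BGR2HSV)
H,S,V=[hsv[...,i] for i in range(3)]
red=((H<8)|(H>172))&(S>150)&(V>80)
m=red&box&(z>.1);print('red',m.sum(),W[m].mean(0),np.nanmax(z[m]),'hi',W[m&(z>.175)].mean(0))
m=red&(x>.5)&(x<.62)&(y>.33)&(y<.42);print('decoy',m.sum(),np.nanmax(z[m]))
dark=(V<90)&box&(x<.44)&(z>.07)&(z<.1); print('bar',dark.sum(),cv2.minAreaRect((W[dark][:,:2]*1000).astype(np.float32)),np.median(z[dark]))
cv2.imwrite('pics/crop1.png',cv2.resize(im[180:300,220:380],(800,600),interpolation=cv2.INTER_CUBIC))
E
```

```text
hood 2974 ((525.3704223632812, 217.9617156982422), (164.56900024414062, 120.97150421142578), 89.57972717285156) 0.11332161726042697
all 4069 ((500.8227233886719, 217.71240234375), (185.83607482910156, 188.7032928466797), 0.021441442891955376) 0.11175079542159239
low 1153 ((500.8227233886719, 217.71240234375), (185.83607482910156, 188.7032928466797), 0.021441442891955376) 0.07940064325224243
red 89 [0.57549041 0.11733683 0.18076087] 0.20175415043088904 hi [0.57572912 0.11678865 0.19287743]
decoy 227 0.10128563533973789
bar 23 ((422.69122314453125, 218.30484008789062), (26.58843231201172, 105.11369323730469), 3.868314266204834) 0.08676565308320404
```

View pics/crop1.png

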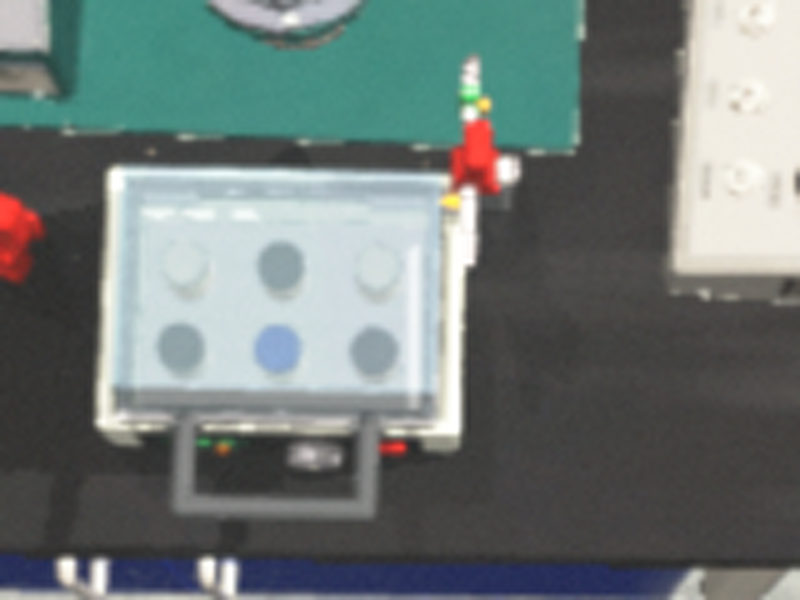

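Close crop: the lock tab is at crop (478,155), the green index just behind it at (470,93), the yellow pointer at (450,202) and the bar from (175,505) to (375,508). The shaker's yaw is only about -1 to -2°.

Run:
```python
from h import *
print(delta([.575,.117,.29]),goalrot(88.5))
```

```text
[-528.5 -320.1  -58.7] [  0.    0.  -12.8]
```

```bash
python3 -m crank '[[-25,-15,-25,0,0,-4,-1],[-55,-33,-50,0,0,-8,-1],[-88,-53,-60,0,0,-12.8,-1],[-122,-74,-60,0,0,-12.8,-1],[-156,-95,-60,0,0,-12.8,-1]]'
python3 - <<'E'
from h import *
print(delta([.575,.117,.29]),goalrot(88.5))
E
```

```text
time_s: 1.47
position: [0.2707, 0.4263, 0.2927]
tcp_rot: [0.038, 3.139, 0.004]
force: [-0.6, 0.5, -0.8]
grip_width: 0.0857
grasp_force: 0.0
[-311.7 -301.8    2.6] [0.1 0.1 0.1]
```

```bash
python3 -m crank '[[-29,-28,0,0,0,0,-1],[-58,-56,0,0,0,0,-1],[-87,-84,0,0,0,0,-1],[-116,-112,0,0,0,0,-1],[-145,-140,0,0,0,0,-1]]' && python3 -m crank '[[-29,-28,0,0,0,0,-1],[-58,-56,0,0,0,0,-1],[-87,-84,0,0,0,0,-1],[-116,-112,0,0,0,0,-1],[-145,-140,0,0,0,0,-1]]'
python3 - <<'E'
from h import *
s=r.state();print(s['position'],s['qvel'].round(2) if hasattr(s['qvel'],'round') else s['qvel'])
print(delta([.575,.117,.29]),goalrot(88.5))
im,W,k=cloud('wrist')
cv2.imwrite('pics/w1.png',im)
for l in ['lock_block','index_mark','pointer_tip']:
    print(l,[( [round(float(v),3) for v in q['point']],round(q['score'],2)) for q in r.spot_in('wrist',l)][:4])
hsv=cv2.cvtColor(im,cv2.COLOR_BGR2HSV);H,S,V=[hsv[...,i] for i in range(3)]
red=((H<8)|(H>172))&(S>150)&(V>60)
for nm,m in [('red',red&(W[...,2]>.12)),('top',red&(W[...,2]>.188)),('green',(H>50)&(H<75)&(S>140)&(V>60)&(W[...,2]>.11)),('yel',(H>20)&(H<34)&(S>140)&(V>100)&(W[...,2]>.11))]:
    if m.sum()>5:
        P=W[m];v,u=np.nonzero(m);print(nm,m.sum(),P.mean(0).round(4),P.min(0).round(4),P.max(0).round(4),u.mean(),v.mean())
E
```

```text
time_s: 1.88
position: [0.4119, 0.2816, 0.2916]
tcp_rot: [0.04, 3.141, 0.001]
force: [0.2, 0.8, -0.4]
grip_width: 0.0853
grasp_force: 0.0
time_s: 2.3
position: [0.5533, 0.1378, 0.2915]
tcp_rot: [0.04, 3.141, 0.0]
force: [0.9, 0.2, 0.7]
grip_width: 0.0854
grasp_force: 0.0
[0.55333609 0.1378019  0.29147706] [-0.7   0.51  0.73  0.21  0.01 -0.7 ]
[-22.2 -20.2   1.5] [0. 0. 0.]
lock_block [([0.505, 0.209, 0.108], 0.68), ([0.571, 0.121, 0.191], 0.66), ([0.565, 0.365, 0.067], 0.58), ([0.513, 0.22, 0.111], 0.49)]
index_mark [([0.614, 0.121, 0.15], 0.58)]
pointer_tip [([0.512, 0.219, 0.111], 0.94)]
red 822 [0.5743 0.12   0.1873] [0.5652 0.1094 0.1393] [0.6116 0.1301 0.1981] 294.43430656934305 264.61070559610704
top 578 [0.5746 0.1186 0.1952] [0.5652 0.1125 0.1882] [0.5889 0.1253 0.1981] 291.6764705882353 268.9567474048443
green 221 [0.6532 0.349  0.1363] [0.6121 0.1191 0.1284] [0.6658 0.3898 0.1521] 570.7647058823529 324.10407239819006
yel 15 [0.5647 0.127  0.1477] [0.5588 0.1243 0.1356] [0.5705 0.129  0.1579] 306.8 233.93333333333334
```

View pics/w1.png

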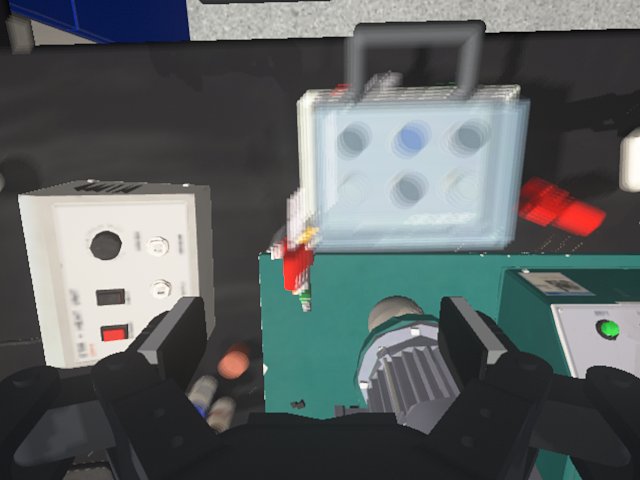

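The wrist view (blurred, as the arm was still moving) shows the red tab at (292,269), the green index at (306,298) and the bar at the top around (415,30). I'll settle above it and remeasure.

```bash
python3 -m crank '[[-22,-19,20,0,0,0,-1],[-22,-19,30,0,0,0,-1],[-22,-19,30,0,0,0,-1],[-22,-19,30,0,0,0,-1],[-22,-19,30,0,0,0,-1]]'
python3 - <<'E'
from h import *
s=r.state();print(s['position'],np.abs(s['qvel']).max())
im,W,k=cloud('wrist')
cv2.imwrite('pics/w2.png',im)
print('index',[( [round(float(v),3) for v in q['point']],round(q['score'],2)) for q in r.spot_in('wrist','index_mark')][:4])
hsv=cv2.cvtColor(im,cv2.COLOR_BGR2HSV);H,S,V=[hsv[...,i] for i in range(3)]
red=((H<8)|(H>172))&(S>150)&(V>60)
z=W[...,2];near=(abs(W[...,1]-.12)<.05)&(abs(W[...,0]-.58)<.06)
for nm,m in [('top',red&(z>.192)&near),('lower',red&(z>.12)&(z<.165)&near),('green',(H>50)&(H<75)&(S>140)&(V>60)&(z>.11)&near),('yel',(H>20)&(H<34)&(S>140)&(V>100)&(z>.11)&near)]:
    if m.sum()>5:
        P=W[m];print(nm,m.sum(),np.median(P,0).round(4),P.min(0).round(4),P.max(0).round(4),cv2.minAreaRect((P[:,:2]*1000).astype(np.float32)))
m=(z>.105)&(z<.12)&(W[...,1]>.1)&(W[...,1]<.32)&(W[...,0]<.6);P=W[m];print('hood',cv2.minAreaRect((P[:,:2]*1000).astype(np.float32)))
# yaw of plate/housing right edge from housing front points
m=(V<110)&(z>.075)&(z<.095)&(W[...,0]<.425)&(W[...,0]>.39);P=W[m]
if m.sum()>10: print('bar',m.sum(),P.mean(0),np.degrees(np.polyfit(P[:,1],P[:,0],1)[0]))
cv2.imwrite('pics/w2c.png',cv2.resize(im[120:360,200:400],(750,600)) )
E
```

```text
time_s: 2.92
position: [0.573, 0.1212, 0.2623]
tcp_rot: [0.037, 3.141, 0.001]
force: [-0.4, 0.1, 0.7]
grip_width: 0.0856
grasp_force: 0.0
[0.57298288 0.12121996 0.26233457] 0.014960334660716015
index [([0.617, 0.123, 0.149], 0.54), ([0.574, 0.12, 0.194], 0.35)]
top 828 [0.5763 0.1187 0.196 ] [0.5656 0.1125 0.192 ] [0.5894 0.1245 0.1981] ((577.4487915039062, 118.39141845703125), (11.94118881225586, 23.813129425048828), 88.85303497314453)
lower 418 [0.5703 0.1268 0.1552] [0.5655 0.1082 0.133 ] [0.5865 0.1315 0.1649] ((575.8705444335938, 119.69279479980469), (23.180912017822266, 20.57299041748047), 88.41045379638672)
green 112 [0.6124 0.1235 0.1498] [0.6072 0.1192 0.1389] [0.6241 0.1276 0.1517] ((615.6819458007812, 123.3976058959961), (8.450128555297852, 16.883800506591797), 89.91297149658203)
yel 120 [0.5595 0.1284 0.1557] [0.5568 0.1134 0.114 ] [0.6162 0.1355 0.1591] ((585.8540649414062, 122.82283020019531), (8.465010643005371, 62.35926055908203), 72.93961334228516)
hood ((525.8776245117188, 202.47409057617188), (201.39108276367188, 117.2313232421875), 89.98065948486328)
bar 111 [0.42280049 0.21247675 0.08708798] 0.4550934362478767
```

View pics/w2.png

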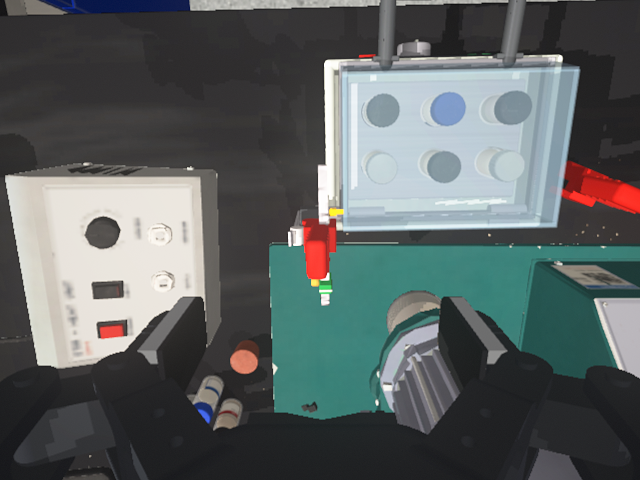

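Run:
```python
from h import *
print(delta([.5772,.1184,.164]),goalrot(88.8))
```

```text
[-3.5 -2.6 98.7] [ 0.   0.1 -0.2]
```

```bash
python3 -m crank '[[-3.5,-2.6,25,0,0,0,-0.3],[-3.5,-2.6,50,0,0,0,-0.3],[-3.5,-2.6,75,0,0,0,-0.3],[-3.5,-2.6,92,0,0,0,-0.3],[-3.5,-2.6,98,0,0,0,-0.3]]' && python3 -m crank '[[0,0,0,0,0,0,-0.3],[0,0,0,0,0,0,-0.3]]'
python3 - <<'E'
from h import *
im,W,k=cloud('wrist')
cv2.imwrite('pics/w3.png',im[100:480])
print(delta([.5772,.1184,.164]))
E
```

```text
time_s: 3.43
position: [0.5753, 0.1177, 0.1611]
tcp_rot: [-0.039, -3.138, 0.0]
force: [0.1, 0.5, -0.2]
grip_width: 0.0558
grasp_force: 0.0
time_s: 3.6
position: [0.5775, 0.1177, 0.1645]
tcp_rot: [0.039, 3.14, 0.0]
force: [-0.1, -0.1, 0.1]
grip_width: 0.0554
grasp_force: 0.0
[0.9 0.7 1. ]
```

View pics/w3.png

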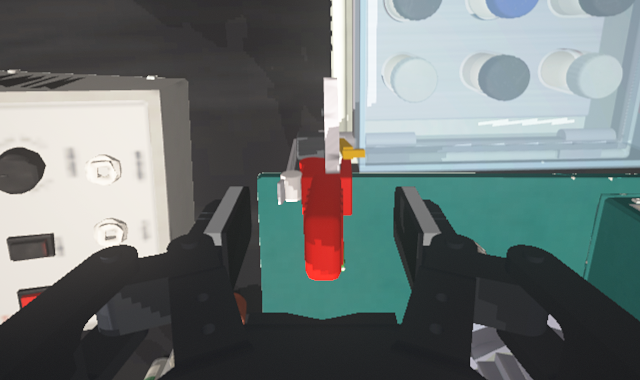

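The fingers straddle the tab, which shows at (324,220) between the pads at (240,220) and (405,220). Now I'll close.

```bash
python3 -m crank '[[0,0.5,0,0,0,0,1],[0,0.5,0,0,0,0,1],[0,0.5,0,0,0,0,1],[0,0.5,0,0,0,0,1],[0,0.5,0,0,0,0,1]]' && python3 -m crank '[[0,0,0,0,0,0,1],[0,0,0,0,0,0,1],[0,0,0,0,0,0,1]]'
```

```text
time_s: 4.07
position: [0.5778, 0.1191, 0.1643]
tcp_rot: [0.039, 3.14, 0.005]
force: [-0.9, 4.6, 4.1]
grip_width: 0.0108
grasp_force: 59.0
time_s: 4.32
position: [0.5778, 0.119, 0.1642]
tcp_rot: [0.039, 3.139, 0.004]
force: [-1.1, 5.9, 5.0]
grip_width: 0.0117
grasp_force: 59.3
```

```bash
python3 -m crank '[[0,1,-4,0,0,0,1],[0,1,-8,0,0,0,1],[0,1,-13,0,0,0,1],[0,1,-19,0,0,0,1],[0,1,-25,0,0,0,1]]' && python3 -m crank '[[0,0,-8,0,0,0,1],[0,0,-16,0,0,0,1],[0,0,-24,0,0,0,1],[0,0,-24,0,0,0,1],[0,0,-24,0,0,0,1]]'
python3 - <<'E'
from h import *
im,W,k=cloud('wrist')
cv2.imwrite('pics/w4.png',im[100:480])
E
```

```text
time_s: 4.73
position: [0.5765, 0.118, 0.1879]
tcp_rot: [-0.04, -3.14, 0.003]
force: [0.4, 0.6, -0.9]
grip_width: 0.0111
grasp_force: 59.5
time_s: 5.15
position: [0.5778, 0.1187, 0.2132]
tcp_rot: [0.04, 3.14, -0.0]
force: [-0.3, -0.1, -0.4]
grip_width: 0.0109
grasp_force: 59.5
```

View pics/w4.png

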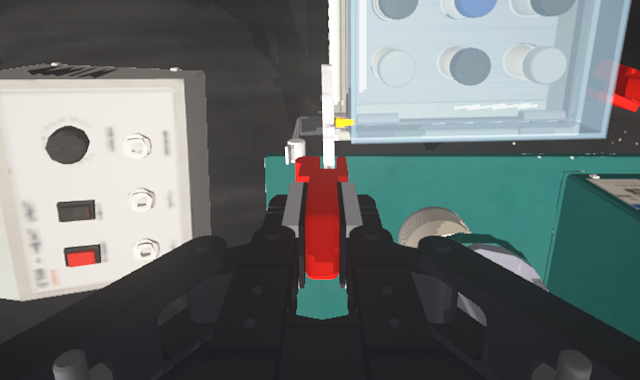

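The block is in the grip, off the quadrant, at (322,215). Now I'll carry it to the open bench.

```bash
python3 -m crank '[[20,-25,0,0,0,0,1],[45,-50,0,0,0,0,1],[75,-70,10,0,0,0,1],[103,-77,30,0,0,0,1],[125,-77,55,0,0,0,1]]' && python3 -m crank '[[3,0,30,0,0,0,1],[3,0,60,0,0,0,1],[3,0,80,0,0,0,1],[3,0,90,0,0,0,1],[3,0,90,0,0,0,1]]'
python3 - <<'E'
from h import *
for i in range(2): s=r.state();r.camera('wrist')
print(s['position'],s['force'],np.abs(s['qvel']).max(),s['joint_positions'],goalrot(88.8))
E
```

```text
time_s: 5.62
position: [0.4491, 0.0435, 0.1575]
tcp_rot: [0.044, 3.139, -0.001]
force: [0.5, 0.7, -0.6]
grip_width: 0.011
grasp_force: 59.6
time_s: 6.03
position: [0.4441, 0.0451, 0.0645]
tcp_rot: [-0.04, -3.135, -0.0]
force: [-0.9, 0.3, -1.3]
grip_width: 0.0107
grasp_force: 59.6
[0.44539115 0.04511508 0.06597695] [-0.68550139 -0.48422702 -0.01583944] 0.049484716534833995 [-4.08712606e-02  2.57288347e-01 -5.48651146e-01  7.68667088e-01
 -7.71401041e-05 -1.54133501e-02] [ 0.  -0.1 -0.3]
```

```bash
python3 -m crank '[[0,0,10,0,0,0,1],[0,0,20,0,0,0,1],[0,0,26,0,0,0,1],[0,0,28,0,0,0,1],[0,0,28,0,0,0,1]]' && python3 -m crank '[[0,0,1,0,0,0,1],[0,0,2,0,0,0,1],[0,0,3,0,0,0,1],[0,0,3,0,0,0,1]]'
```

```text
time_s: 6.55
position: [0.4474, 0.0451, 0.0395]
tcp_rot: [0.04, 3.141, 0.0]
force: [-0.6, 0.2, -1.4]
grip_width: 0.0113
grasp_force: 59.6
time_s: 6.88
position: [0.4474, 0.0451, 0.0364]
tcp_rot: [0.04, 3.141, 0.0]
force: [0.6, -0.7, -1.0]
grip_width: 0.0109
grasp_force: 59.6
```

```bash
python3 -m crank '[[0,0,1,0,0,0,1],[0,0,2,0,0,0,1],[0,0,2,0,0,0,1],[0,0,2,0,0,0,1]]'; python3 -m crank '[[0,0,0.5,0,0,0,1],[0,0,0.5,0,0,0,1]]'
```

```text
time_s: 7.22
position: [0.4474, 0.0451, 0.0344]
tcp_rot: [0.04, 3.141, 0.0]
force: [0.0, 0.3, 0.6]
grip_width: 0.0112
grasp_force: 59.6
time_s: 7.38
position: [0.4475, 0.0451, 0.0344]
tcp_rot: [0.04, 3.141, 0.0]
force: [-1.0, 0.8, 6.2]
grip_width: 0.0113
grasp_force: 60.6
```

Contact with the bench (6 N up). Opening slightly, then rising straight up.

```bash
python3 -m crank '[[0,0,-0.3,0,0,0,0.2],[0,0,-0.3,0,0,0,0],[0,0,-0.3,0,0,0,0],[0,0,-0.3,0,0,0,0],[0,0,-0.3,0,0,0,0]]' && python3 -m crank '[[0,0,-20,0,0,0,0],[0,0,-50,0,0,0,0],[0,0,-90,0,0,0,0],[0,0,-130,0,0,0,0],[0,0,-170,0,0,0,0]]'
python3 - <<'E'
from h import *
im,W,k=cloud('wrist')
hsv=cv2.cvtColor(im,cv2.COLOR_BGR2HSV);H,S,V=[hsv[...,i] for i in range(3)]
red=((H<8)|(H>172))&(S>150)&(V>60)
z=W[...,2];m=red&(abs(W[...,1]-.045)<.06)&(abs(W[...,0]-.45)<.08)&(z>.005);P=W[m]
print(m.sum(),P.min(0).round(3),P.max(0).round(3),np.median(P,0).round(3))
g=(0.575-.165,.218,.2)
print(delta([.41,.217,.2]),goalrot(-1.2),goalrot(178.8))
E
```

```text
time_s: 7.8
position: [0.4472, 0.0451, 0.034]
tcp_rot: [-0.04, -3.141, -0.0]
force: [-0.3, 0.0, 0.4]
grip_width: 0.0428
grasp_force: 0.0
time_s: 8.22
position: [0.4465, 0.0451, 0.2056]
tcp_rot: [-0.04, -3.14, -0.0]
force: [1.8, -0.2, -0.8]
grip_width: 0.0427
grasp_force: 0.0
912 [0.435 0.033 0.007] [0.459 0.056 0.068] [0.444 0.045 0.064]
[ 45.4 170.9  13.1] [ 0.5  0.5 89.7] [ -0.5   0.5 -90.2]
```

The block stands on the bench (top at z 0.066). Next I'll turn 90° and go over the bar, gripping left of its middle to avoid the knob on the front.

```bash
python3 -m crank '[[6,35,0,0,0,-7,0.2],[12,70,0,0,0,-14,0.2],[18,105,0,0,0,-21,0.2],[24,140,0,0,0,-28,0.2],[30,175,0,0,0,-35,0.2]]' && python3 -m crank '[[0,0,0,0,0,-7,0.2],[0,0,0,0,0,-14,0.2],[0,0,0,0,0,-21,0.2],[0,0,0,0,0,-28,0.2],[0,0,0,0,0,-35,0.2]]' && python3 -m crank '[[0,0,0,0,0,-7,0.2],[0,0,0,0,0,-14,0.2],[0,0,0,0,0,-20,0.2],[0,0,0,0,0,-20,0.2],[0,0,0,0,0,-20,0.2]]'
python3 - <<'E'
from h import *
im,W,k=cloud('wrist')
cv2.imwrite('pics/w5.png',im)
x,y,z=W[...,0],W[...,1],W[...,2]
V=im.max(-1)
m=(V<120)&(z>.07)&(z<.1)&(x<.45)&(x>.38)&(y>.14)&(y<.3);P=W[m]
print(m.sum(),P.min(0).round(3),P.max(0).round(3))
for a in np.arange(.17,.27,.01):
    q=P[(abs(P[:,1]-a)<.004)&(P[:,2]>.085)]
    if len(q)>3: print(round(a,2),len(q),q[:,0].min().round(4),q[:,0].max().round(4),np.median(q[:,0]).round(4),q[:,2].max().round(4))
hsv=cv2.cvtColor(im,cv2.COLOR_BGR2HSV);H,S,V=[hsv[...,i] for i in range(3)]
near=(abs(y-.12)<.05)&(abs(x-.59)<.06)
m=(H>50)&(H<75)&(S>140)&(V>60)&(z>.11)&near;P=W[m];print('green',len(P),*(P.min(0).round(4),P.max(0).round(4),P.mean(0)) if len(P) else [])
print(r.state()['position'],delta([.411,.238,.15]),goalrot(178.8))
E
```

```text
time_s: 8.68
position: [0.4212, 0.2222, 0.2041]
tcp_rot: [-0.915, 3.005, -0.0]
force: [1.0, -0.2, -0.1]
grip_width: 0.0345
grasp_force: 0.0
time_s: 9.1
position: [0.4215, 0.221, 0.2038]
tcp_rot: [1.777, -2.59, -0.0]
force: [0.3, 0.2, -0.6]
grip_width: 0.034
grasp_force: 0.0
time_s: 9.52
position: [0.4216, 0.2208, 0.2039]
tcp_rot: [2.19, -2.252, -0.0]
force: [-0.2, -0.1, -0.3]
grip_width: 0.0342
grasp_force: 0.0
4000 [0.407 0.167 0.077] [0.45  0.273 0.093]
0.17 521 0.4079 0.4498 0.4267 0.0926
0.18 360 0.408 0.4494 0.4172 0.0922
0.19 213 0.4082 0.4195 0.4137 0.0928
0.2 217 0.4076 0.4192 0.4133 0.0929
0.21 208 0.4077 0.4194 0.4137 0.0929
0.22 198 0.4079 0.4196 0.4136 0.093
0.23 190 0.408 0.4192 0.4137 0.0924
0.24 185 0.4082 0.4195 0.414 0.0926
0.25 179 0.4084 0.4197 0.4141 0.0922
0.26 279 0.4077 0.443 0.4172 0.0929
green 0
[0.42161854 0.22076721 0.20392421] [-16.9  11.1  53.9] [ 0.  -0.  -0.4]
```

View pics/w5.png

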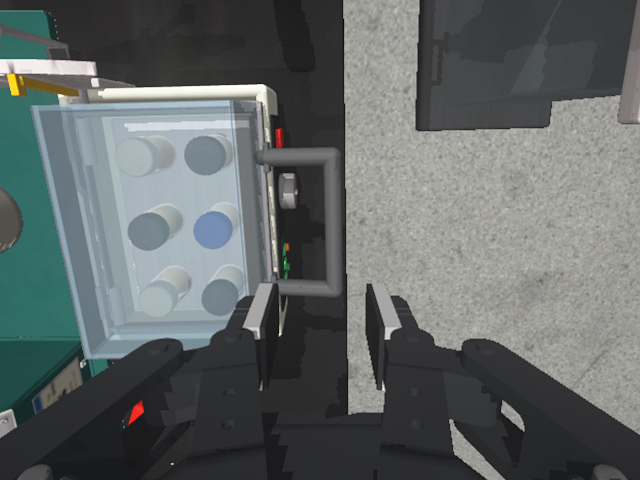

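The view shows the bar from (333,150) to (333,295), the knob at (288,190), the pointer at (15,85), and the housing front about 35 mm behind the bar. I'll narrow the fingers to about 24 mm and descend at y≈0.235.

```bash
python3 -m crank '[[-14,9,30,0,0,0,0.43],[-14,9,60,0,0,0,0.43],[-14,9,85,0,0,0,0.43],[-14,9,85,0,0,0,0.43],[-14,9,85,0,0,0,0.43]]'
python3 - <<'E'
from h import *
print(delta([.4125,.235,.067]),goalrot(178.8))
im,W,k=cloud('wrist')
cv2.imwrite('pics/w6.png',im)
E
```

```text
time_s: 9.98
position: [0.4116, 0.2345, 0.1183]
tcp_rot: [2.189, -2.248, -0.002]
force: [0.1, -0.1, 0.3]
grip_width: 0.0247
grasp_force: 0.0
[-0.6 -1.  51.3] [ 0.2 -0.1 -0.3]
```

View pics/w6.png

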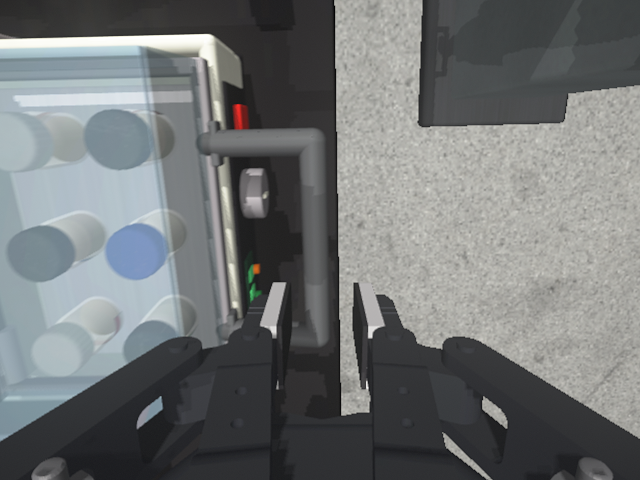

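The bar at column 315 runs between the fingertips (columns 275 to 360), and the knob and leg are clear. Descending and closing.

```bash
python3 -m crank '[[0,-1,15,0,0,0,0.43],[0,-1,30,0,0,0,0.43],[0,-1,43,0,0,0,0.43],[0,-1,51,0,0,0,0.43],[0,-1,51,0,0,0,0.43]]' && python3 -m crank '[[0,0,0,0,0,0,1],[0,0,0,0,0,0,1],[0,0,0,0,0,0,1],[0,0,0,0,0,0,1]]'
```

```text
time_s: 10.45
position: [0.4144, 0.235, 0.0683]
tcp_rot: [-2.192, 2.25, 0.0]
force: [-0.1, -0.3, -0.8]
grip_width: 0.0245
grasp_force: 0.0
time_s: 10.78
position: [0.4139, 0.2353, 0.069]
tcp_rot: [-2.193, 2.248, 0.001]
force: [-3.7, 0.5, 4.9]
grip_width: 0.0098
grasp_force: 58.8
```

Gripped. Raising along the arc to about 0.6 rad first.

```bash
python3 -m crank '[[0,-1.2,-12.3,0,0,0,1],[0,-3.3,-24.5,0,0,0,1],[0,-6.4,-36.6,0,0,0,1],[0,-10.3,-48.3,0,0,0,1],[0,-15.1,-59.7,0,0,0,1]]' && python3 -m crank '[[0,-5.7,-11.1,0,0,0,1],[0,-12.1,-21.7,0,0,0,1],[0,-19.4,-31.7,0,0,0,1],[0,-19.4,-31.7,0,0,0,1],[0,-19.4,-31.7,0,0,0,1]]'
python3 - <<'E'
from h import *
for c in ['wrist','top','scene']:
    im,W,k=cloud(c); x,y,z=W[...,0],W[...,1],W[...,2]
    hsv=cv2.cvtColor(im,cv2.COLOR_BGR2HSV);H,S,V=[hsv[...,i] for i in range(3)]
    near=(abs(y-.12)<.03)&(abs(x-.59)<.06)&(z>.1)
    for n,m in [('g',(H>48)&(H<78)&(S>100)&(V>50)&near),('y',(H>20)&(H<34)&(S>120)&(V>80)&near)]:
        P=W[m];vu=np.argwhere(m)
        if len(P): print(c,n,len(P),P.min(0).round(4),P.max(0).round(4),np.median(P,0).round(4),vu.mean(0)[::-1])
    cv2.imwrite(f'pics/{c}7.png',im)
    print(c,'proj index guess',proj(k,[.617,.1205,.144]))
s=r.state();print(s['position'],s['force'])
E
```

```text
time_s: 11.2
position: [0.4273, 0.2352, 0.1272]
tcp_rot: [2.193, -2.247, -0.006]
force: [-2.1, 3.0, -8.9]
grip_width: 0.0098
grasp_force: 58.2
time_s: 11.62
position: [0.4444, 0.2351, 0.1586]
tcp_rot: [2.192, -2.245, -0.013]
force: [-11.3, 5.8, -0.7]
grip_width: 0.0099
grasp_force: 58.7
wrist y 134 [0.5433 0.1277 0.1001] [0.5872 0.1384 0.1424] [0.5848 0.13   0.1036] [ 9.15671642 46.6641791 ]
wrist proj index guess [-178.97227403   -1.56703645]
top g 4 [0.6136 0.1179 0.1478] [0.6158 0.1254 0.1555] [0.6157 0.1217 0.1482] [313.5 199. ]
top y 12 [0.6015 0.1128 0.1415] [0.6151 0.1328 0.1565] [0.6057 0.1278 0.151 ] [312.25       202.08333333]
top proj index guess [313.9746366  198.97072051]
scene g 2 [0.6146 0.1255 0.1426] [0.6171 0.1282 0.1473] [0.6159 0.1269 0.145 ] [291.  222.5]
scene y 9 [0.6016 0.1228 0.1377] [0.6086 0.1329 0.1539] [0.604  0.1305 0.1485] [293.55555556 222.77777778]
scene proj index guess [292.15881965 221.96664682]
[0.44402976 0.23513401 0.15814416] [-10.08436206   5.12085989  -1.60425022]
```

```bash
python3 -m crank '[[0,-5,-7,0,0,0,1],[0,-11,-14,0,0,0,1],[0,-17.5,-20.7,0,0,0,1],[0,-17.5,-20.7,0,0,0,1],[0,-17.5,-20.7,0,0,0,1]]'
python3 - <<'E'
from h import *
for c in ['top','scene']:
    im,W,k=cloud(c); x,y,z=W[...,0],W[...,1],W[...,2]
    hsv=cv2.cvtColor(im,cv2.COLOR_BGR2HSV);H,S,V=[hsv[...,i] for i in range(3)]
    near=(abs(y-.12)<.03)&(abs(x-.59)<.06)&(z>.1)
    for n,m in [('g',(H>48)&(H<78)&(S>100)&(V>50)&near),('y',(H>20)&(H<34)&(S>120)&(V>80)&near)]:
        P=W[m];vu=np.argwhere(m)
        if len(P): print(c,n,len(P),P.min(0).round(4),P.max(0).round(4),np.median(P,0).round(4),vu.mean(0)[::-1])
    for f in (.68,.71,.74,.77,.80): 
        a=f-.235; print(f,proj(k,[.578+.078*np.sin(a),.121,.076+.078*np.cos(a)]).round(1),end=' ')
    print()
    if c=='scene': a=cv2.resize(im[195:250,262:322],(400,367),interpolation=cv2.INTER_CUBIC)
    else: b=cv2.resize(im[180:235,285:345],(400,367),interpolation=cv2.INTER_CUBIC)
cv2.imwrite('pics/c8.png',np.hstack([b,a]))
s=r.state();print(s['position'],s['force'])
E
```

```text
time_s: 12.18
position: [0.4611, 0.2351, 0.1794]
tcp_rot: [2.192, -2.244, -0.015]
force: [-12.5, 4.0, 1.1]
grip_width: 0.01
grasp_force: 59.0
top g 3 [0.6147 0.1179 0.1476] [0.6159 0.1229 0.1517] [0.6156 0.1204 0.1484] [314. 199.]
top y 17 [0.6051 0.1128 0.1355] [0.6176 0.133  0.1549] [0.6134 0.1279 0.1463] [311.76470588 200.17647059]
0.68 [313.7 200.8] 0.71 [313.8 200.1] 0.74 [313.8 199.4] 0.77 [313.8 198.8] 0.8 [313.8 198.1] 
scene g 1 [0.613  0.1214 0.1483] [0.613  0.1214 0.1483] [0.613  0.1214 0.1483] [293. 221.]
scene y 7 [0.6094 0.1257 0.1385] [0.615  0.1301 0.151 ] [0.6117 0.1278 0.1444] [291.71428571 223.28571429]
0.68 [293.5 221.7] 0.71 [292.9 221.9] 0.74 [292.4 222. ] 0.77 [291.8 222.3] 0.8 [291.3 222.5] 
[0.46088682 0.23504477 0.17914817] [-12.93600335   4.82766803   2.18161019]
```

View pics/c8.png

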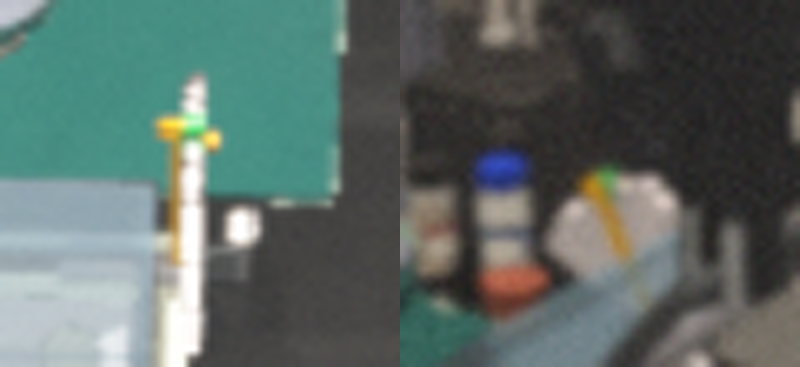

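Left (top view): the yellow pointer end (170,128) is level with the green index (195,127). Right (scene): yellow (595,185) is right beside green (607,178). One finer numeric check follows.

Run:
```python
from h import *
im,W,k=cloud('top')
print(r.state()['position'],r.state()['force'],np.abs(r.state()['qvel']).max())
hsv=cv2.cvtColor(im,cv2.COLOR_BGR2HSV)
for v in range(194,206): print(v,' '.join('%3d/%3d/%3d'%tuple(hsv[v,u]) for u in range(307,319)))
b=cv2.imread('pics/top0.png');hb=cv2.cvtColor(b,cv2.COLOR_BGR2HSV);print('before')
for v in range(194,206): print(v,' '.join('%3d/%3d/%3d'%tuple(hb[v,u]) for u in range(310,319)))
```

```text
[0.4608699  0.23505975 0.17912788] [-12.13412176   5.46210248   1.94174642] 0.0026889723445075913
194  85/127/147  85/126/144  85/130/143  85/126/144  86/118/145  81/ 49/156   9/ 16/209  11/ 12/239  35/  7/205  84/ 90/153  85/127/147  85/126/146
195  85/128/146  85/127/144  85/128/145  85/127/145  84/102/150  72/ 23/192  13/  9/242  12/ 11/242  56/  9/189  85/ 99/150  85/126/146  85/128/146
196  85/125/145  85/120/144  84/111/145  83/105/148  81/ 95/150  71/ 38/189  39/ 11/239  34/  7/246  53/ 19/219  84/ 92/156  85/131/144  84/128/147
197  84/123/147  74/ 72/152  35/ 69/170  27/ 87/184  29/ 84/186  46/ 79/215  62/ 68/243  65/ 61/244  67/ 63/231  81/106/161  85/129/146  85/129/144
198  83/106/145  28/ 85/176  25/178/248  27/188/254  28/163/254  29/107/250  52/ 57/248  63/ 58/248  66/ 72/235  79/101/161  84/113/147  85/121/145
199  84/114/146  44/ 59/150  21/177/205  22/197/229  24/189/223  37/139/207  63/128/224  66/139/224  59/103/211  39/ 70/176  41/ 58/168  83/108/147
200  85/119/146  59/ 47/146  22/139/181  21/173/211  23/181/199  40/122/155  61/ 94/171  59/ 94/174  30/118/192  2
[... 1424 characters left out ...]
/174  42/ 55/167  83/105/146
200  84/125/143  82/120/132  67/100/133  65/ 97/171  59/ 90/176  30/119/190  25/143/250  24/128/246  68/ 56/158
201  84/124/144  82/109/136  63/ 46/166  55/ 33/227  52/ 36/228  36/ 82/211  22/146/241  22/128/235  74/ 66/154
202  85/129/142  82/104/140  55/ 26/187  30/  6/247  30/  5/250  45/ 44/215  24/ 94/158  28/ 68/143  82/104/144
203  85/129/144  84/107/148  71/ 26/188  16/ 11/247   9/ 13/251   9/ 44/201  14/ 43/147  44/ 24/136  84/107/143
204  84/129/146  84/116/143  77/ 34/142   3/ 87/215   2/112/246   1/164/243   2/179/242   2/146/226  79/ 55/138
205  85/127/145  84/112/144  23/ 30/134   1/158/227   1/182/253   1/192/254   2/192/255   2/166/251  24/ 30/135
```

```bash
python3 -c "
from cell import r
print(r.close_job())"
```

```text
the job is handed in; nothing more can be done
None
```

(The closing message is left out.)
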